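# Unlatch the button tray from the shaker and gather the clay buttons in its lip corner

## Task

Turn the black latch knob on the tabletop shaker clockwise until it clicks over and stays open, then lift the grey tray by its wooden handle and tip it, about 30 degrees, so that all four white clay buttons slide together into the corner with the pouring lip. Finish while still holding the tray like that, in the gripper alone and steady, with even its lowest corner a few centimetres above the level of the shaker's deck; do not spill the buttons or disturb the mushroom, can, tin and cup nearby.

Things in the scene. Friction and masses are not known exactly. Their poses are not given: they have to be found in the camera images.
- shaker: The tabletop shaker: a fixed grey case with a bare aluminium deck, 200 (x) by 300 (y) by 50 mm high; origin under its centre on the table, z up, deck top at z = 50. The tray stands on the deck with its centre at (0, -30) and the latch's vertical axis is at (0, 94) in its axes.
- latch_grip (a point): Middle of the latch's black bar knob, on its vertical turning axis, 126 mm above the table. Bar 14 mm thick (x), 46 long (y), from 17 below to 13 mm above this point: pinch its thickness. Axes turn with the knob; at joint 0 they are the shaker's. 44 to 38 mm below, a steel tongue reaches 30 mm to the knob's -y, over the tray's ledge. The tray's walls (95 mm above the table) pass below the knob.
- latch (a joint): Latch angle, rad: 0 shut (tongue over the tray's ledge, holding the tray down; every start), growing clockwise seen from above to the open stop at 1.4. An over-centre detent pushes it back to 0 with up to 0.13 N m before mid-travel (0.7); past about 0.8 it snaps on to the stop at 1.4 and stays there, clear of the tray. Above 1.2 it has clicked over.
- tray_handle (a point): Centre of the wooden bar of the tray's handle, which bridges the tray over its middle, 100 mm above the tray's underside (150 mm above the table at the start). The bar lies along the tray's x, 146 mm long, 14 mm thick (y), 18 mm tall (z), rigid with the tray; aluminium posts 22 mm wide (y) carry its ends. Axes are the tray's.
- tray: Loose grey open tray, 130 (x) by 180 (y) by 45 mm outside, walls and floor 4 mm, 0.2 to 0.45 kg. Origin under its centre; axes as the shaker's within a degree or so at the start. Mid +y end wall: a ledge 40 wide, 16 deep, 24 to 30 mm up, under the latch's tongue. Only the (-x, -y) corner, near right from the robot, has a pouring lip, flaring 35 mm out; the walls below it are whole.
- tray_corner (a point): The inner corner of the tray's floor below the pouring lip, at (-61, -86, 4) mm in the tray's axes: where the buttons must gather. It is the lowest part of the rightly tipped tray. Axes are the tray's.
- button0_center (a point): Centre of one of four alike white glazed clay buttons: plain discs 22 mm across, 10 mm thick, 12 g, lying loose and flat on the tray's floor. Slippery: they slide at a slope of about 10 degrees.
- button1_center (a point): Centre of one of four alike white glazed clay buttons: plain discs 22 mm across, 10 mm thick, 12 g, lying loose and flat on the tray's floor. Slippery: they slide at a slope of about 10 degrees.
- button2_center (a point): Centre of one of four alike white glazed clay buttons: plain discs 22 mm across, 10 mm thick, 12 g, lying loose and flat on the tray's floor. Slippery: they slide at a slope of about 10 degrees.
- button3_center (a point): Centre of one of four alike white glazed clay buttons: plain discs 22 mm across, 10 mm thick, 12 g, lying loose and flat on the tray's floor. Slippery: they slide at a slope of about 10 degrees.
- mushroom: Bystander, not to be disturbed: a small painted clay mushroom figurine, 68 mm wide, 80 mm high, on a round foot; origin at the centre of its underside.
- can: Bystander, not to be disturbed: a drink can in an orange sleeve, 66 mm across, 115 mm high; origin at the centre of its underside.
- tin: Bystander, not to be disturbed: a white flat tin box, 85 x 125 x 28 mm; origin at the centre of its underside.
- cup: Bystander, not to be disturbed: a white plastic cup, 72 mm across, 100 mm high; origin at the centre of its underside.

How it is judged:
On the way, in this order (a step that is already met when the one before it is completed fails the run):
1. the latch has been turned until it clicked over into its open notch (value of joint latch above 1.2 rad), for 0.2 s.
2. the tray has been lifted off the shaker (height (world z) of tray above 0.07 m and height (world z) of tray_corner above 0.065 m and contact force between the fingers and tray above 1 N), for 0.2 s.
At the end, for the whole second after the job is handed in: Latch open (above 1.2 rad); tray held by the fingers, still (under 50 mm/s), off the shaker, tilted 17 to 50 degrees, floor of its lip corner at least 70 mm above the table (20 mm above the deck), and the centres of all four buttons within 85 mm of that inner corner (value of joint latch above 1.2 rad and contact force between the fingers and tray above 1 N and contact force between tray and shaker below 0.2 N and height (world z) of tray_corner above 0.07 m and angle between tray's own z axis and vertical between 0.3 and 0.87 rad and linear speed of tray below 0.05 m/s and distance between each of button0_center, button1_center, button2_center, button3_center and tray_corner below 0.085 m); the arm keeps its last pose, push and grip.
It fails at once if the mushroom was disturbed (moved over 30 mm) (distance of mushroom from where it was at the start of the episode above 0.03 m).
It fails at once if the can was disturbed (moved over 30 mm) (distance of can from where it was at the start of the episode above 0.03 m).
It fails at once if the tin was disturbed (moved over 30 mm) (distance of tin from where it was at the start of the episode above 0.03 m).
It fails at once if the cup was disturbed (moved over 30 mm) (distance of cup from where it was at the start of the episode above 0.03 m).
It fails at once if the tray was tipped past 57 degrees (angle between tray's own z axis and vertical above 1 rad).
It also fails if it takes over 58 s, if anything falls off the work surface, if the arm or the gripper's body presses on something with over 40 N, if the wrist force passes 120 N, or if a joint passes its speed limit or range.

## Robot

A 7-joint arm with a two-finger parallel gripper is mounted at the origin on the work surface. World frame = base frame: x ahead of the robot, y to its left, z up, the work surface at z = 0. Lengths are in m, angles in rad, forces in N, time in s.
With the tool pointing down it reaches from about 0.425 to 0.925 m from the base axis. Payload 6.8 kg.
Tool frame: the origin (TCP) lies midway between the tips of the shut fingers; the grasp point (between the pads) lies 19 mm behind it (arm.tcp_to_grasp is the distance from the TCP to the grasp point, in m); z points along the fingers, y is the line along which they close (so a half turn about z gives the same grasp; the last joint's range is limited). The gripper opens to 85 mm and grips with 20 to 120 N. Pads are 22 mm wide; open, the fingers measure 114 mm over their backs; the gripper's body (76 mm by 85 mm) begins 54 mm behind the grasp point. The pads swing forward as they close: fully open they stand 13 mm farther back than shut.
Start: joints at [-1.398, 0.477, 0.022, 1.555, -0.011, 1.109, -0.083], TCP at [0.187, 0.649, 0.231] pointing down, gripper open.
Joint ranges: [-2.96, 2.96], [-0.34, 2.1], [-1.41, 1.46], [0.24, 2.44], [-1.37, 4.51], [0.17, 1.92], [-2.96, 2.96]. Speed limits (rad/s): [2.39, 2.39, 3.14, 3.14, 3.14, 3.14, 3.14].

## Interface

Orientations are given as a unit quaternion [x, y, z, w].
In Python, from bench import arm, cams, job gives the robot as it stands.
- The arm moves only by the tool play_rows, never from a script. Its argument "targets" is a list that holds one entry, the list of rows, each a list of 5 numbers: the shift along the tool's x, y, z each as a share of 500 mm, from -1 to 1, then the turn about the tool's z as a share of 45 degrees, from -1 to 1, then the gripper command: -1 is shut, 1 is fully open, values between are in proportion. A call has exactly 5 rows; each row is the pose to reach, as a shift and turn from the pose commanded when the call began, along the tool's axes at that moment; what a row does not reach only later rows make up. A row lasts 1/10 s, in which the tool goes at most 50 mm and 8.59 degrees, less where a joint would pass 70% of its speed; a pose out of reach is approached as far as the arm can. A call with a number of a shift or a turn outside -1 to 1 is refused whole. A call with a gripper value outside its range is refused whole. The fingers move at their own pace and stop on an object; "squeeze" is the grip in N (left out, the last holds). Time passes only in rows, so rows that repeat a pose let the fingers close, or fill a call up. It gives the time, the measured TCP pose, the force, the opening and the grip force at its end, in the units of the state.
- arm.get_obs(): the state, without advancing time (a new reading comes with each control period).
- cams.read_camera(name): name is "scene" or "top" or "wrist"; returns a dict with "pixels" (384x512x3 uint8, red, green, blue), "vertical_fov" (degrees; the focal length in pixels is half the picture's height over the tangent of half this angle, whatever the lens; pixels are square), "cx", "cy" (the principal point, pixels), "origin" and "orientation" of the camera in the world. Camera axes: x right, y up, looking along -z (the intrinsics and any distortion apply to the point x, -y, -z); pixel columns grow to the right and rows downward; lengths in m; the calibration is good to about 2 mm. The wrist camera is an equidistant fisheye: a pixel r from the principal point sees the ray r / f radians off the axis. A picture is of the moment at which its call begins. There is no depth.
- job.job_done(): hands the job in; it is judged then, once.
The state is a dict: "time": time; "joint_positions": joint angles; "dq": joint speeds; "joint_efforts": joint torques, N m; "eef_pos": TCP position; "tcp_rot": TCP orientation; "ft_force": force on the tool from outside, world axes, zero at the start; "moment": the same for the moment, N m; "finger_gap": finger opening in m; "grip_force": force on a finger pad.
Only numpy, scipy, OpenCV 4.12 (cv2) and the standard library are available. Lean on these libraries where they do the work, as an engineer would, in place of code of your own. Each camera call takes 0.05 s, during which the arm holds its last target. There are 200 camera calls.

## Working session

There is one attempt and no reset: what is moved stays moved. The work goes in short steps, Python scripts to look and compute and a tool call to move; the robot and the scene stay as the last step left them, time stands still between calls to the robot, and variables do not carry over. Pictures are saved under pics/ and viewed, at most 10 in all, crops included, and the job is handed in when it is done.

Besides the shell and the picture viewer there is one more tool, called after ">>>" in YAML: its name, and indented under it one key for each argument. play_rows: Moves the arm, as the interface text tells. Its arguments: {"type":"object","properties":{"targets":{"type":"array","items":{"type":"array","items":{"type":"array","items":{"type":"number","minimum":-1,"maximum":1}}}},"squeeze":{"type":"number"}},"required":["targets"]}

```bash
mkdir -p pics; cat > h.py <<'E'
import numpy as np, cv2
from bench import arm, cams, job
from scipy.spatial.transform import Rotation as R
def grab(n,fn=None):
    c=cams.read_camera(n); im=np.asarray(c["pixels"])
    if fn: cv2.imwrite("pics/"+fn,im[:,:,::-1])
    return c,im
def ray(c,u,v,fish=False):
    f=192/np.tan(np.radians(c["vertical_fov"])/2)
    x,y=(u-c["cx"])/f,(v-c["cy"])/f
    if fish:
        r=np.hypot(x,y); s=np.sin(r)/max(r,1e-9); d=np.array([x*s,-y*s,-np.cos(r)])
    else: d=np.array([x,-y,-1.])
    return np.array(c["origin"]),R.from_quat(c["orientation"]).apply(d)
def onz(c,u,v,z,fish=False):
    o,d=ray(c,u,v,fish); return o+d*(z-o[2])/d[2]
E
python3 - <<'E'
from h import *
for n in("top","scene"):
    c,im=grab(n,n+"0.png"); print(n,c["vertical_fov"],c["origin"],c["orientation"],c["cx"],c["cy"], {k for k in c})
o=arm.get_obs(); print(o["eef_pos"],o["tcp_rot"],o["finger_gap"],o["time"])
a=cv2.imread("pics/top0.png");
cv2.imwrite("pics/top0b.png",cv2.resize(a,(800,600),interpolation=cv2.INTER_CUBIC))
E
```

```text
top 48.635025966451536 [ 0.39325955 -0.00210144  1.37649152] [ 0.03873487 -0.03987771 -0.70461088  0.70741281] 254.65854680739312 190.75201126626314 {'vertical_fov', 'pixels', 'cx', 'orientation', 'cy', 'origin'}
scene 42.73833338235879 [1.24658889 0.78772662 1.13741188] [0.14018247 0.36183249 0.86791967 0.31006705] 259.45907444066097 182.87563508907425 {'vertical_fov', 'pixels', 'cx', 'orientation', 'cy', 'origin'}
[0.18693014 0.6480493  0.23044213] [ 1.39932000e-01  9.90160781e-01 -8.12169549e-04 -6.19077617e-05] 0.08531140373204282 0.1
```

View pics/top0b.png

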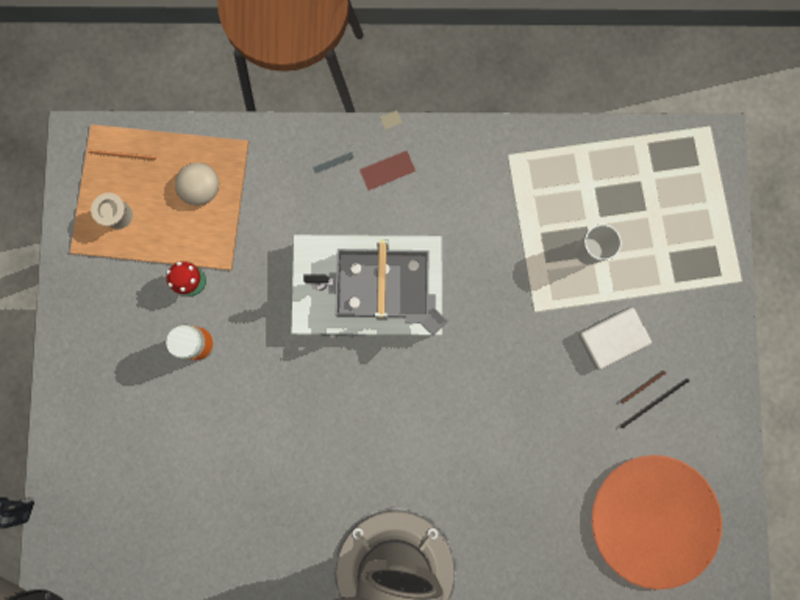

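View pics/scene0.png

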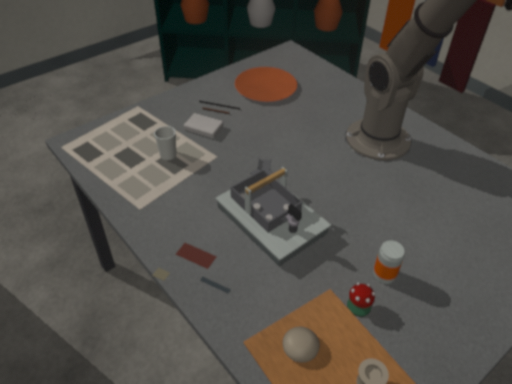

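The top view (800-wide picture) shows the shaker deck centred at about (367,285), the black knob at (316,279), the wooden handle at (381,280), and the buttons at (356,268), (355,302), (385,268) and (413,266). The lip is at (432,320), the mushroom and can are to the left, and the cup and tin are to the right. The tool only yaws, so I'll tip the tray by letting it swivel in the grip. Next I'll measure.

```bash
python3 - <<'E'
from h import *
c,im=grab("top"); hsv=cv2.cvtColor(im,cv2.COLOR_RGB2HSV)
def box(m,x0,y0,x1,y1):
    k=np.zeros_like(m);k[y0:y1,x0:x1]=m[y0:y1,x0:x1];return k
S=512/800
B=(int(280*S),int(225*S),int(450*S),int(345*S))
wood=box(((hsv[...,0]>8)&(hsv[...,0]<28)&(hsv[...,1]>90)&(hsv[...,2]>90)).astype(np.uint8),*B)
black=box((im.max(2)<45).astype(np.uint8),int(297*S),int(260*S),int(332*S),int(295*S))
deck=box((im.min(2)>150).astype(np.uint8),*B)
for n,m,z in(("wood",wood,.159),("knob",black,.139),("deck",deck,.05)):
    cs=max(cv2.findContours(m,0,2)[0],key=cv2.contourArea)
    r=cv2.minAreaRect(cs)if n!="deck" else cv2.minAreaRect(np.argwhere(m)[:,::-1].astype(np.float32))
    p=np.array([onz(c,u,v,z)[:2] for u,v in cv2.boxPoints(r)])
    print(n,m.sum(),r,"\n",p.round(4).tolist(),p.mean(0).round(4),np.linalg.norm(p[1]-p[0]).round(3),np.linalg.norm(p[2]-p[1]).round(3))
for n,u,v,z in(("mush",183,278,.07),("can",187,342,.115),("tin",616,338,.028),("cup",603,242,.1)): print(n,onz(c,u*S,v*S,z)[:2].round(3))
o=arm.get_obs();print(arm.tcp_to_grasp,o["tcp_rot"],o["time"])
E
```

```text
wood 196 ((244.0, 177.5), (4.0, 45.0), 0.0) 
 [[0.5023, 0.0325], [0.6338, 0.0334], [0.6338, 0.0218], [0.5024, 0.021]] [0.5681 0.0272] 0.131 0.012
knob 5 ((198.0, 180.0), (4.0, 0.0), 180.0) 
 [[0.5626, 0.1569], [0.5626, 0.1569], [0.5626, 0.1686], [0.5626, 0.1686]] [0.5626 0.1628] 0.0 0.012
deck 3119 ((234.75485229492188, 181.5516815185547), (96.88556671142578, 63.930999755859375), 0.6227556467056274) 
 [[0.4707, 0.2102], [0.6737, 0.2125], [0.6717, -0.0952], [0.4686, -0.0923]] [0.5712 0.0588] 0.203 0.308
mush [0.578 0.423]
can [0.449 0.396]
tin [ 0.464 -0.447]
cup [ 0.648 -0.404]
0.0187 [ 1.39919305e-01  9.90162672e-01 -6.84205931e-04 -5.68386888e-05] 0.15
```

>>> play_rows:
  targets:
    - [[-0.078, -0.057, 0, 0.16, 1], [-0.156, -0.114, 0, 0.32, 1], [-0.234, -0.171, 0, 0.48, 1], [-0.312, -0.228, 0, 0.64, 1], [-0.39, -0.285, 0, 0.8, 1]]

```text
time: 0.65
eef_pos: [0.3358, 0.4558, 0.2312]
tcp_rot: [0.441, 0.897, -0.0, -0.0]
ft_force: [0.7, 0.6, 0.1]
finger_gap: 0.0851
grip_force: 0.0
```

```bash
cat >> h.py <<'E'
def go(x,y,z,ang=None):
    "shares for TCP target in world; ang = wanted world angle (deg) of tool y"
    o=arm.get_obs(); r=R.from_quat(o["tcp_rot"]); p=np.array(o["eef_pos"])
    d=r.inv().apply(np.array([x,y,z])-p)
    ty=r.apply([0,1,0]); a=np.degrees(np.arctan2(ty[1],ty[0]))
    t=0 if ang is None else -((ang-a+180)%360-180)/45
    print("t",round(o["time"],2),"pos",p.round(4),"ang",a.round(1),"shares",(d/.5).round(4),"turn",round(t,3),"dist",np.linalg.norm(d).round(3),"gap",round(o["finger_gap"],4),"F",np.round(o["ft_force"],1),"grip",o["grip_force"],"j7",np.round(o["joint_positions"],2))
E
python3 -c "
from h import *
go(.571,.153,.23,0)"
```

```text
t 0.65 pos [0.3358 0.4558 0.2312] ang 37.6 shares [-0.7668  0.003   0.0024] turn 0.836 dist 0.383 gap 0.0851 F [0.7 0.6 0.1] grip 0.0 j7 [-1.22  0.3   0.21  1.83 -0.07  1.02 -0.32]
```

>>> play_rows:
  targets:
    - [[-0.095, 0, 0, 0.17, 1], [-0.19, 0, 0, 0.34, 1], [-0.285, 0, 0, 0.51, 1], [-0.38, 0, 0, 0.67, 1], [-0.475, 0, 0, 0.8, 1]]

```text
time: 1.15
eef_pos: [0.4816, 0.2686, 0.2313]
tcp_rot: [0.697, 0.717, 0.0, -0.0]
ft_force: [1.0, 0.5, -0.1]
finger_gap: 0.0851
grip_force: 0.0
```

```bash
python3 -c "
from h import *
go(.571,.153,.23,0)"
```

```text
t 1.15 pos [0.4816 0.2686 0.2313] ang 1.6 shares [-0.2362  0.1721  0.0026] turn 0.037 dist 0.146 gap 0.0851 F [ 1.   0.5 -0.1] grip 0.0 j7 [-0.97  0.29  0.43  1.88 -0.14  1.01 -0.46]
```

>>> play_rows:
  targets:
    - [[-0.08, 0.06, 0, 0.037, 1], [-0.16, 0.12, 0, 0.037, 1], [-0.236, 0.172, 0, 0.037, 1], [-0.236, 0.172, 0, 0.037, 1], [-0.236, 0.172, 0, 0.037, 1]]

```text
time: 1.65
eef_pos: [0.571, 0.1538, 0.231]
tcp_rot: [0.707, 0.708, -0.0, -0.0]
ft_force: [-0.8, 1.4, 0.1]
finger_gap: 0.0854
grip_force: 0.0
```

```bash
python3 -c "
from h import *
go(.571,.153,.14,0)
c,im=grab('wrist','w1.png');print(c['vertical_fov'],c['origin'],c['cx'],c['cy'])"
```

```text
t 1.65 pos [0.571  0.1538 0.231 ] ang 0.1 shares [-1.600e-03  1.000e-04  1.819e-01] turn 0.002 dist 0.091 gap 0.0854 F [-0.8  1.4  0.1] grip 0.0 j7 [-0.74  0.36  0.48  1.79 -0.19  1.04 -0.19]
65.70646984690485 [0.57275572 0.23574564 0.37427046] 254.92031204446727 195.17053711278794
```

View pics/w1.png

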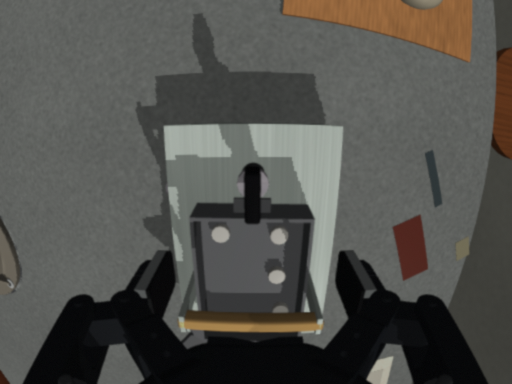

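The wrist view shows the knob bar from (254,164) to (252,222), between the fingers, with the wood handle at row 321.

```bash
python3 -c "
from h import *
c,im=grab('wrist')
for p in ((254,166,.139),(252,221,.139),(245,200,.139),(261,200,.139),(186,321,.159),(318,321,.159),(250,311,.159)): print(p,onz(c,*p,True).round(4))"
```

```text
(254, 166, 0.139) [0.5713 0.1827 0.139 ]
(252, 221, 0.139) [0.5697 0.1342 0.139 ]
(245, 200, 0.139) [0.5638 0.1534 0.139 ]
(261, 200, 0.139) [0.5773 0.1535 0.139 ]
(186, 321, 0.159) [0.505  0.0335 0.159 ]
(318, 321, 0.159) [0.6345 0.0348 0.159 ]
(250, 311, 0.159) [0.5681 0.05   0.159 ]
```

>>> play_rows:
  targets:
    - [[0, -0.001, 0.08, 0, 1], [0, -0.001, 0.16, 0, 1], [0, -0.001, 0.242, 0, 1], [0, -0.001, 0.242, 0, 0], [0, -0.001, 0.242, 0, -1]]
  squeeze: 40

```text
time: 2.25
eef_pos: [0.5697, 0.1564, 0.1107]
tcp_rot: [0.705, 0.709, -0.0, -0.0]
ft_force: [0.7, -0.8, 0.9]
finger_gap: 0.0592
grip_force: 0.0
```

>>> play_rows:
  targets:
    - [[0, 0, 0, 0, -1], [0, 0, 0, 0, -1], [0, 0, 0, 0, -1], [0, 0, 0, 0, -1], [0, 0, 0, 0, -1]]

```text
time: 2.75
eef_pos: [0.5686, 0.1558, 0.1118]
tcp_rot: [0.706, 0.709, -0.001, -0.002]
ft_force: [-8.9, 0.1, 11.1]
finger_gap: 0.0131
grip_force: 42.4
```

```bash
python3 -c "
from h import *
go(.571,.153,.110,0)"
```

```text
t 2.75 pos [0.5686 0.1558 0.1118] ang 0.2 shares [-0.0056  0.0048  0.0037] turn 0.005 dist 0.004 gap 0.0131 F [-8.9  0.1 11.1] grip 42.44246989488602 j7 [-0.69  0.51  0.42  1.89 -0.28  0.81 -0.11]
```

>>> play_rows:
  targets:
    - [[-0.002, 0, 0, 0.18, -1], [-0.004, -0.002, 0, 0.36, -1], [-0.004, -0.002, 0, 0.54, -1], [-0.004, -0.002, 0, 0.72, -1], [-0.004, -0.002, 0, 0.9, -1]]

```text
time: 3.25
eef_pos: [0.5705, 0.155, 0.112]
tcp_rot: [0.908, 0.419, 0.002, -0.001]
ft_force: [1.6, 2.0, -0.9]
finger_gap: 0.0134
grip_force: 40.6
```

>>> play_rows:
  targets:
    - [[0, 0, 0, 0.18, -1], [0, 0, 0, 0.36, -1], [0, 0, 0, 0.54, -1], [0, 0, 0, 0.72, -1], [0, 0, 0, 0.84, -1]]

```text
time: 3.75
eef_pos: [0.5715, 0.1533, 0.112]
tcp_rot: [0.995, 0.101, 0.003, -0.0]
ft_force: [4.9, -1.1, -1.9]
finger_gap: 0.0129
grip_force: 40.6
```

```bash
python3 -c "
from h import *
go(.57,.154,.110,-80)"
```

```text
t 3.75 pos [0.5715 0.1533 0.112 ] ang -78.4 shares [-0.0027 -0.0019  0.004 ] turn 0.036 dist 0.003 gap 0.0129 F [ 4.9 -1.1 -1.9] grip 40.572819113731384 j7 [-0.93  0.6   0.78  1.9  -0.55  0.86 -1.23]
```

>>> play_rows:
  targets:
    - [[0, 0, 0, 0, 0], [0, 0, 0, 0, 0.3], [0, 0, -0.06, 0, 0.3], [0, 0, -0.14, 0, 0.6], [0, 0, -0.2, 0, 1]]

```text
time: 4.25
eef_pos: [0.5694, 0.153, 0.2124]
tcp_rot: [0.994, 0.105, 0.0, -0.0]
ft_force: [0.0, -0.8, 0.1]
finger_gap: 0.081
grip_force: 0.0
```

```bash
python3 -c "
from h import *
go(.633,.097,.21,0)"
```

```text
t 4.25 pos [0.5694 0.153  0.2124] ang -77.9 shares [0.1011 0.1361 0.0047] turn -1.732 dist 0.085 gap 0.081 F [ 0.  -0.8  0.1] grip 0.0 j7 [-1.02  0.48  0.89  1.83 -0.43  1.04 -1.32]
```

>>> play_rows:
  targets:
    - [[0.02, 0.03, 0, -0.18, 1], [0.05, 0.06, 0, -0.36, 1], [0.07, 0.09, 0, -0.54, 1], [0.09, 0.12, 0, -0.72, 1], [0.101, 0.136, 0, -0.88, 1]]

```text
time: 4.75
eef_pos: [0.6334, 0.0955, 0.2108]
tcp_rot: [0.899, 0.438, 0.0, 0.0]
ft_force: [-0.2, -1.0, 0.4]
finger_gap: 0.0855
grip_force: 0.0
```

>>> play_rows:
  targets:
    - [[0, 0, 0, -0.18, 1], [0, 0, 0, -0.36, 1], [0, 0, 0, -0.54, 1], [0, 0, 0, -0.72, 1], [0, 0, 0, -0.85, 1]]

```text
time: 5.25
eef_pos: [0.6325, 0.097, 0.2107]
tcp_rot: [0.706, 0.708, 0.0, -0.0]
ft_force: [-0.7, -0.8, -1.1]
finger_gap: 0.0853
grip_force: 0.0
```

```bash
python3 -c "
from h import *
go(.633,.097,.1,0)
c,im=grab('wrist','w2.png')
grab('top','t2.png')
a=cv2.imread('pics/t2.png')[130:230,170:300]
b=cv2.imread('pics/w2.png')
cv2.imwrite('pics/v2.png',np.hstack([cv2.resize(b,(400,300)),cv2.resize(a,(390,300),interpolation=cv2.INTER_CUBIC)]))"
```

```text
t 5.25 pos [0.6325 0.097  0.2107] ang 0.2 shares [-2.000e-04  1.100e-03  2.214e-01] turn 0.005 dist 0.111 gap 0.0853 F [-0.7 -0.8 -1.1] grip 0.0 j7 [-0.62  0.48  0.51  1.69 -0.26  1.04 -0.02]
```

View pics/v2.png

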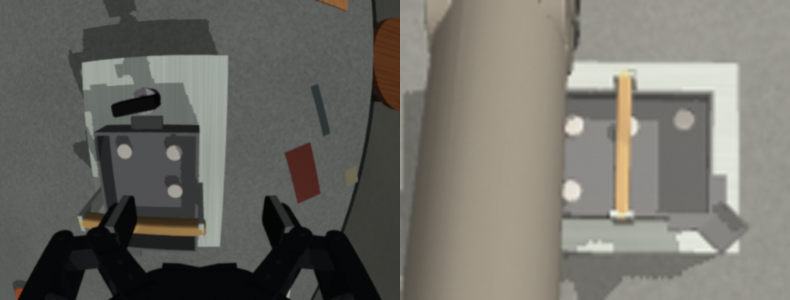

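The left half shows the knob turned open, with the tray's +x wall midway between the fingertips at (118,215) and (275,215). The right half shows the deck undisturbed. Next I'll pinch the +x wall near its +y end and tip the tray onto its -y edge.

>>> play_rows:
  targets:
    - [[0, 0.001, 0.09, 0, 1], [0, 0.001, 0.18, 0, 1], [0, 0.001, 0.277, 0, 1], [0, 0.001, 0.277, 0, 0], [0, 0.001, 0.277, 0, -1]]
  squeeze: 20

```text
time: 5.85
eef_pos: [0.6332, 0.0969, 0.0723]
tcp_rot: [0.709, 0.705, -0.001, -0.0]
ft_force: [0.3, -0.6, 0.1]
finger_gap: 0.059
grip_force: 0.0
```

>>> play_rows:
  targets:
    - [[0, 0, 0, 0, -1], [0, 0, 0, 0, -1], [0, 0, 0, 0, -1], [0, 0, 0, 0, -1], [0, 0, 0, 0, -1]]

```text
time: 6.35
eef_pos: [0.6335, 0.0973, 0.0734]
tcp_rot: [0.709, 0.705, 0.001, -0.0]
ft_force: [-3.4, -0.7, 7.3]
finger_gap: 0.0034
grip_force: 20.5
```

>>> play_rows:
  targets:
    - [[0, 0, -0.015, 0, -1], [-0.003, 0, -0.03, 0, -1], [-0.006, 0, -0.045, 0, -1], [-0.012, 0, -0.06, 0, -1], [-0.018, 0, -0.075, 0, -1]]

```text
time: 6.85
eef_pos: [0.6332, 0.0877, 0.11]
tcp_rot: [0.708, 0.706, 0.0, 0.0]
ft_force: [-0.2, -1.1, -3.4]
finger_gap: 0.0036
grip_force: 19.4
```

```bash
python3 -c "
from h import *
go(.633,.097,.1,0)
grab('wrist','w3.png'); grab('scene','s3.png')
a=cv2.imread('pics/s3.png')[120:280,180:370]
b=cv2.imread('pics/w3.png')
cv2.imwrite('pics/v3.png',np.hstack([cv2.resize(b,(400,336)),cv2.resize(a,(400,336),interpolation=cv2.INTER_CUBIC)]))"
```

```text
t 6.85 pos [0.6332 0.0877 0.11  ] ang -0.2 shares [ 0.0186 -0.0005  0.02  ] turn -0.005 dist 0.014 gap 0.0036 F [-0.2 -1.1 -3.4] grip 19.396560788154602 j7 [-0.57  0.59  0.46  1.77 -0.33  0.86  0.05]
```

View pics/v3.png

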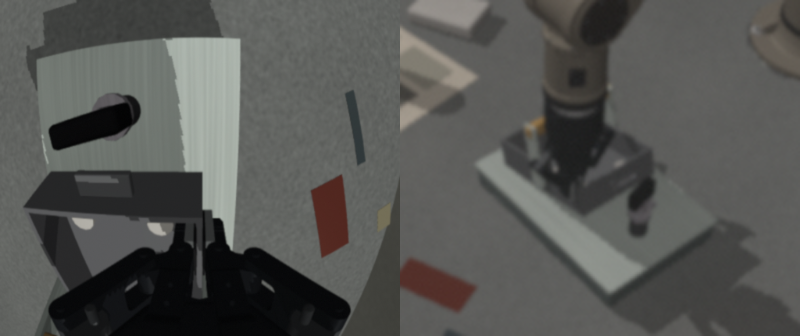

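The tray's +y end is up about 13° (its ledge wall is at (100,185) in the wrist view), swivelling in the pads. I'll continue the arc.

>>> play_rows:
  targets:
    - [[-0.008, 0, -0.012, 0, -1], [-0.017, 0, -0.024, 0, -1], [-0.026, 0, -0.036, 0, -1], [-0.036, 0, -0.046, 0, -1], [-0.046, 0, -0.056, 0, -1]]

```text
time: 7.45
eef_pos: [0.6331, 0.0645, 0.1377]
tcp_rot: [0.708, 0.706, 0.0, 0.0]
ft_force: [-0.2, -0.1, -3.4]
finger_gap: 0.0036
grip_force: 19.5
```

>>> play_rows:
  targets:
    - [[0, 0, 0, 0, -1], [0, 0, 0, 0, -1], [0, 0, 0, 0, -1], [0, 0, 0, 0, -1], [0, 0, 0, 0, -1]]

```text
time: 7.95
eef_pos: [0.6331, 0.0651, 0.1371]
tcp_rot: [0.708, 0.706, -0.0, 0.0]
ft_force: [0.3, -1.3, -2.2]
finger_gap: 0.0037
grip_force: 19.6
```

```bash
python3 -c "
from h import *
go(.633,.097,.0734,0)
grab('wrist','w4.png'); grab('top','t4.png');grab('scene','s4.png')
a=cv2.imread('pics/t4.png')[130:240,170:310]
s=cv2.imread('pics/s4.png')[120:280,180:370]
b=cv2.imread('pics/w4.png')
f=lambda i,w,h:cv2.resize(i,(w,h),interpolation=cv2.INTER_CUBIC)
cv2.imwrite('pics/v4.png',np.vstack([np.hstack([f(b,400,300),f(a,400,300)]),np.hstack([f(s,356,300),np.zeros((300,444,3),np.uint8)])]))"
```

```text
t 7.95 pos [0.6331 0.0651 0.1371] ang -0.2 shares [ 0.0639 -0.0003  0.1275] turn -0.004 dist 0.071 gap 0.0037 F [ 0.3 -1.3 -2.2] grip 19.57446187734604 j7 [-0.55  0.55  0.48  1.76 -0.31  0.91  0.07]
```

View pics/v4.png

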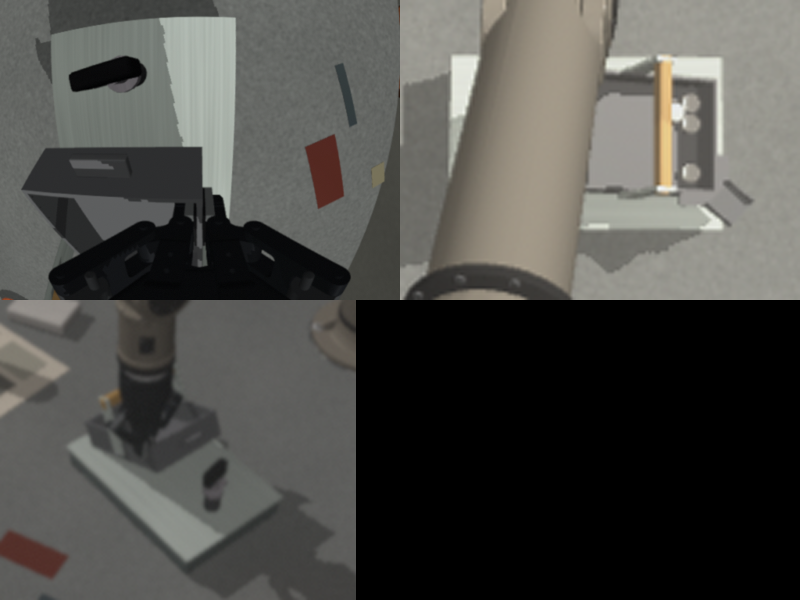

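The top-right panel shows all four buttons against the -y wall: (692,103), (690,123), (690,173), with one in a second row at (677,112). I'll lower back along the arc, release and rise.

>>> play_rows:
  targets:
    - [[0.012, 0, 0.015, 0, -1], [0.023, 0, 0.03, 0, -1], [0.032, 0, 0.045, 0, -1], [0.04, 0, 0.06, 0, -1], [0.047, 0, 0.075, 0, -1]]

```text
time: 8.6
eef_pos: [0.6332, 0.0894, 0.099]
tcp_rot: [0.708, 0.706, 0.0, -0.0]
ft_force: [0.5, -1.1, -1.1]
finger_gap: 0.0032
grip_force: 19.5
```

>>> play_rows:
  targets:
    - [[0.005, 0, 0.012, 0, -1], [0.009, 0, 0.024, 0, -1], [0.012, 0, 0.036, 0, -1], [0.015, 0, 0.048, 0, -1], [0.017, 0, 0.052, 0, -1]]

```text
time: 9.1
eef_pos: [0.6337, 0.0972, 0.0747]
tcp_rot: [0.708, 0.706, 0.0, -0.0]
ft_force: [-6.3, -0.7, 21.2]
finger_gap: 0.0036
grip_force: 22.8
```

```bash
python3 -c "
from h import *
go(.633,.097,.0734,0)"
```

```text
t 9.1 pos [0.6337 0.0972 0.0747] ang -0.2 shares [-0.0003 -0.0013  0.0027] turn -0.005 dist 0.001 gap 0.0036 F [-6.3 -0.7 21.2] grip 22.790510952472687 j7 [-0.56  0.64  0.44  1.78 -0.36  0.8   0.05]
```

>>> play_rows:
  targets:
    - [[0, 0, -0.002, 0, 0], [0, 0, -0.002, 0, 0.3], [0, 0, -0.09, 0, 0.6], [0, 0, -0.18, 0, 1], [0, 0, -0.28, 0, 1]]

```text
time: 9.6
eef_pos: [0.6323, 0.0967, 0.2143]
tcp_rot: [0.709, 0.706, -0.001, -0.001]
ft_force: [0.5, 0.0, 0.4]
finger_gap: 0.0754
grip_force: 0.0
```

```bash
python3 -c "
from h import *
go(.61,.028,.215,-90)
c,im=grab('top','t5.png')
hsv=cv2.cvtColor(im,cv2.COLOR_RGB2HSV)
w=((hsv[...,0]>8)&(hsv[...,0]<28)&(hsv[...,1]>90)&(hsv[...,2]>90)); w[:144]=0;w[221:]=0;w[:,:179]=0;w[:,288:]=0
p=np.argwhere(w); 
for v,u in (p.min(0),p.max(0),p.mean(0)): print(u,v,onz(c,u,v,.159).round(4))
"
```

```text
t 9.6 pos [0.6323 0.0967 0.2143] ang -0.2 shares [-0.1375 -0.0439 -0.0012] turn 1.995 dist 0.072 gap 0.0754 F [0.5 0.  0.4] grip 0.0 j7 [-0.63  0.47  0.52  1.69 -0.27  1.05 -0.02]
242 154 [0.6368 0.0335 0.159 ]
246 198 [0.5082 0.021  0.159 ]
244.48876404494382 176.48876404494382 [0.5707 0.0258 0.159 ]
```

>>> play_rows:
  targets:
    - [[-0.03, -0.01, 0, 0.18, 1], [-0.06, -0.02, 0, 0.36, 1], [-0.09, -0.03, 0, 0.54, 1], [-0.12, -0.04, 0, 0.72, 1], [-0.14, -0.043, 0, 0.9, 1]]

```text
time: 10.15
eef_pos: [0.6107, 0.0255, 0.2136]
tcp_rot: [0.91, 0.414, -0.0, -0.0]
ft_force: [-0.2, -1.0, -0.3]
finger_gap: 0.0856
grip_force: 0.0
```

>>> play_rows:
  targets:
    - [[0, 0, 0, 0.18, 1], [0, 0, 0, 0.36, 1], [0, 0, 0, 0.54, 1], [0, 0, 0, 0.72, 1], [0, 0, 0, 0.9, 1]]

```text
time: 10.65
eef_pos: [0.6113, 0.027, 0.2135]
tcp_rot: [0.997, 0.074, -0.0, -0.0]
ft_force: [-0.6, 0.6, -0.2]
finger_gap: 0.0855
grip_force: 0.0
```

```bash
python3 -c "
from h import *
go(.611,.027,.131,-90)"
```

```text
t 10.65 pos [0.6113 0.027  0.2135] ang -81.6 shares [-6.00e-04 -1.00e-04  1.65e-01] turn 0.187 dist 0.082 gap 0.0855 F [-0.6  0.6 -0.2] grip 0.0 j7 [-0.78  0.52  0.89  1.77 -0.46  1.07 -1.15]
```

>>> play_rows:
  targets:
    - [[0, 0, 0.05, 0.187, 1], [0, 0, 0.11, 0.187, 1], [0, 0, 0.165, 0.187, 1], [0, 0, 0.165, 0.187, 0], [0, 0, 0.165, 0.187, -1]]
  squeeze: 20

```text
time: 11.15
eef_pos: [0.6115, 0.0267, 0.1315]
tcp_rot: [1.0, 0.003, -0.0, 0.0]
ft_force: [-0.6, -0.8, 0.1]
finger_gap: 0.0592
grip_force: 0.0
```

>>> play_rows:
  targets:
    - [[0, 0, 0, 0, -1], [0, 0, 0, 0, -1], [0, 0, 0, 0, -1], [0, 0, 0, 0, -1], [0, 0, 0, 0, -1]]

```text
time: 11.65
eef_pos: [0.6124, 0.0269, 0.1326]
tcp_rot: [1.0, 0.003, 0.001, -0.0]
ft_force: [-0.8, -0.5, 7.4]
finger_gap: 0.0135
grip_force: 22.2
```

>>> play_rows:
  targets:
    - [[0, 0, -0.01, 0, -1], [0, 0, -0.02, 0, -1], [0, 0, -0.03, 0, -1], [0, 0, -0.04, 0, -1], [0, 0, -0.05, 0, -1]]

```text
time: 12.15
eef_pos: [0.6113, 0.0273, 0.1566]
tcp_rot: [1.0, 0.003, -0.0, -0.0]
ft_force: [-0.5, -0.6, -3.9]
finger_gap: 0.0138
grip_force: 20.6
```

```bash
python3 -c "
from h import *
go(.611,.027,.131,-90)
grab('wrist','w6.png'); grab('top','t6.png');grab('scene','s6.png')
a=cv2.imread('pics/t6.png')[130:240,170:310]
s=cv2.imread('pics/s6.png')[120:280,180:370]
b=cv2.imread('pics/w6.png')
f=lambda i,w,h:cv2.resize(i,(w,h),interpolation=cv2.INTER_CUBIC)
cv2.imwrite('pics/v6.png',np.vstack([np.hstack([f(b,400,300),f(a,400,300)]),np.hstack([f(s,356,300),np.zeros((300,444,3),np.uint8)])]))"
```

```text
t 12.15 pos [0.6113 0.0273 0.1566] ang -89.6 shares [-0.0006  0.0005  0.0512] turn 0.009 dist 0.026 gap 0.0138 F [-0.5 -0.6 -3.9] grip 20.631423890590668 j7 [-0.76  0.6   0.87  1.82 -0.55  0.98 -1.22]
```

View pics/v6.png

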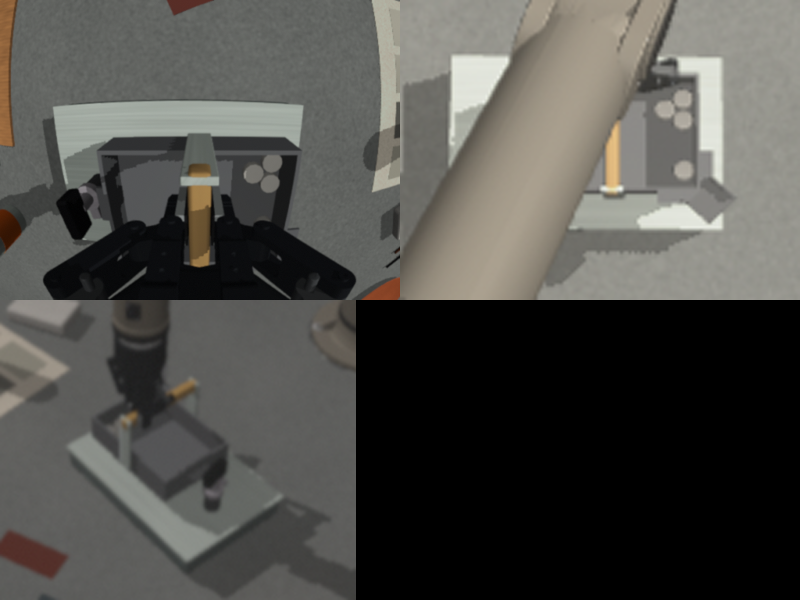

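The tray is lifting at the bar, and the buttons stay by the -y wall (wrist view (272,163), (255,174), (270,183)). I'll lift clear to see how far it hangs.

>>> play_rows:
  targets:
    - [[0, 0, -0.03, 0, -1], [0, 0, -0.06, 0, -1], [0, 0, -0.09, 0, -1], [0, 0, -0.12, 0, -1], [0, 0, -0.15, 0, -1]]

```text
time: 12.8
eef_pos: [0.6117, 0.0271, 0.233]
tcp_rot: [1.0, 0.003, 0.0, -0.0]
ft_force: [-0.3, -0.4, -4.2]
finger_gap: 0.0138
grip_force: 20.6
```

>>> play_rows:
  targets:
    - [[0, 0, 0, 0, -1], [0, 0, 0, 0, -1], [0, 0, 0, 0, -1], [0, 0, 0, 0, -1], [0, 0, 0, 0, -1]]

```text
time: 13.3
eef_pos: [0.6111, 0.0272, 0.2307]
tcp_rot: [1.0, 0.003, -0.001, 0.0]
ft_force: [-0.7, 0.2, -4.8]
finger_gap: 0.0137
grip_force: 20.5
```

```bash
python3 -c "
from h import *
go(.611,.027,.131,-90)
grab('wrist','w7.png'); grab('top','t7.png');grab('scene','s7.png')
a=cv2.imread('pics/t7.png')[130:240,170:310]
s=cv2.imread('pics/s7.png')[90:280,180:370]
b=cv2.imread('pics/w7.png')
f=lambda i,w,h:cv2.resize(i,(w,h),interpolation=cv2.INTER_CUBIC)
cv2.imwrite('pics/v7.png',np.vstack([np.hstack([f(b,400,300),f(a,400,300)]),np.hstack([f(s,300,300),np.zeros((300,500,3),np.uint8)])]))"
```

```text
t 13.3 pos [0.6111 0.0272 0.2307] ang -89.6 shares [-0.      0.0003  0.1993] turn 0.008 dist 0.1 gap 0.0137 F [-0.7  0.2 -4.8] grip 20.549766719341278 j7 [-0.81  0.52  0.95  1.76 -0.47  1.11 -1.28]
```

View pics/v7.png

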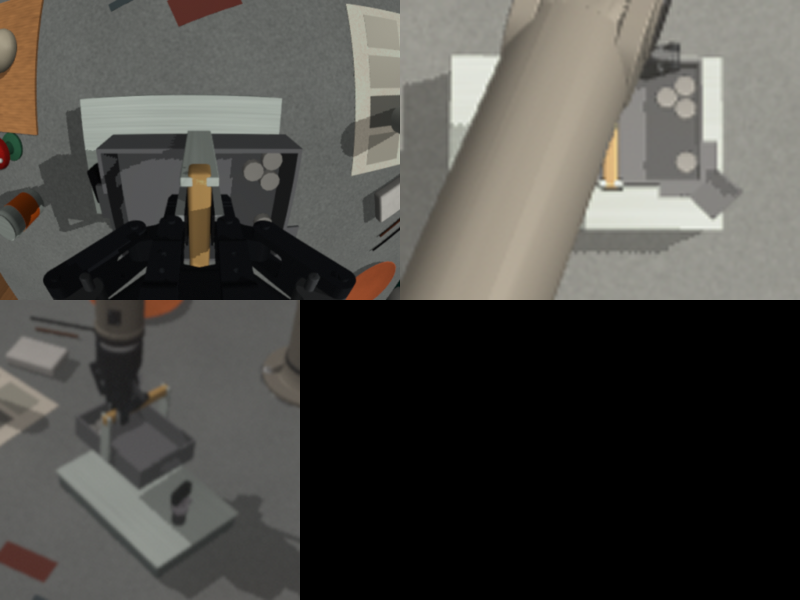

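The tray is lifted level: pad friction holds it, with about 4.5 N of weight, and the buttons are still at the -y side (wrist (272,160), (254,172), (270,181)). I'll swivel it in the pads by moving beyond the shaker's +x face and drawing it back so its -x wall rolls over the fixed deck edge.

>>> play_rows:
  targets:
    - [[0.05, 0, 0, 0, -1], [0.13, 0, 0, 0, -1], [0.22, 0, 0, 0, -1], [0.31, 0, 0, 0, -1], [0.36, 0, 0, 0, -1]]

```text
time: 13.95
eef_pos: [0.7941, 0.0289, 0.2299]
tcp_rot: [1.0, 0.004, 0.0, 0.0]
ft_force: [0.5, -0.1, -2.8]
finger_gap: 0.0137
grip_force: 20.3
```

>>> play_rows:
  targets:
    - [[0.02, 0, 0.02, 0, -1], [0.02, 0, 0.07, 0, -1], [0.02, 0, 0.13, 0, -1], [0.02, 0, 0.19, 0, -1], [0.02, 0, 0.216, 0, -1]]

```text
time: 14.45
eef_pos: [0.7986, 0.029, 0.1187]
tcp_rot: [1.0, 0.003, -0.003, -0.0]
ft_force: [-1.0, -0.1, -4.7]
finger_gap: 0.0138
grip_force: 20.3
```

```bash
python3 -c "
from h import *
go(.724,.027,.15,-90)"
```

```text
t 14.45 pos [0.7986 0.029  0.1187] ang -89.6 shares [-0.1497  0.0031 -0.0616] turn 0.008 dist 0.081 gap 0.0138 F [-1.  -0.1 -4.7] grip 20.304344594478607 j7 [-0.52  0.92  0.78  1.32 -0.65  1.17 -1.25]
```

>>> play_rows:
  targets:
    - [[-0.025, 0, 0, 0, -1], [-0.045, 0, 0, 0, -1], [-0.062, 0, -0.011, 0, -1], [-0.078, 0, -0.022, 0, -1], [-0.095, 0, -0.036, 0, -1]]

```text
time: 14.95
eef_pos: [0.7539, 0.0281, 0.1425]
tcp_rot: [1.0, 0.003, 0.001, -0.0]
ft_force: [1.2, 1.4, -4.6]
finger_gap: 0.0136
grip_force: 20.1
```

>>> play_rows:
  targets:
    - [[-0.018, 0, -0.014, 0, -1], [-0.038, 0, -0.025, 0, -1], [-0.058, 0, -0.036, 0, -1], [-0.07, 0, -0.04, 0, -1], [-0.082, 0, -0.044, 0, -1]]

```text
time: 15.45
eef_pos: [0.7137, 0.0279, 0.1647]
tcp_rot: [1.0, 0.003, 0.002, -0.0]
ft_force: [4.8, 0.2, 1.0]
finger_gap: 0.0138
grip_force: 21.2
```

```bash
python3 -c "
from h import *
go(.724,.027,.15,-90)
grab('wrist','w8.png'); grab('top','t8.png');grab('scene','s8.png')
a=cv2.imread('pics/t8.png')[110:240,190:330]
s=cv2.imread('pics/s8.png')[110:290,160:350]
b=cv2.imread('pics/w8.png')
f=lambda i,w,h:cv2.resize(i,(w,h),interpolation=cv2.INTER_CUBIC)
cv2.imwrite('pics/v8.png',np.vstack([np.hstack([f(b,400,300),f(a,400,300)]),np.hstack([f(s,317,300),np.zeros((300,483,3),np.uint8)])]))"
```

```text
t 15.45 pos [0.7137 0.0279 0.1647] ang -89.6 shares [0.0205 0.0019 0.0295] turn 0.009 dist 0.018 gap 0.0138 F [4.8 0.2 1. ] grip 21.17984265089035 j7 [-0.64  0.75  0.84  1.55 -0.6   1.11 -1.23]
```

View pics/v8.png

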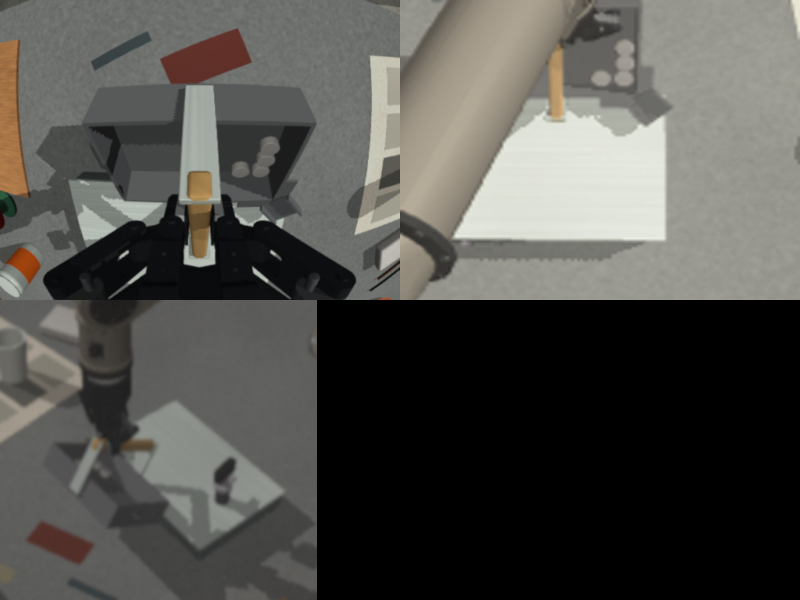

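The tray is tilted roughly 30° (the post leans strongly), and the buttons run into the lip corner: top panel (625,48), (624,63), (624,78), (601,78). I'll tighten the grip, back off the deck edge and lift.

>>> play_rows:
  targets:
    - [[0.004, 0, 0, 0, -1], [0.008, 0, -0.01, 0, -1], [0.01, 0, -0.03, 0, -1], [0.01, 0, -0.05, 0, -1], [0.01, 0, -0.08, 0, -1]]
  squeeze: 80

```text
time: 16.1
eef_pos: [0.7172, 0.0278, 0.2033]
tcp_rot: [1.0, 0.003, -0.001, 0.0]
ft_force: [-0.4, -0.7, -4.5]
finger_gap: 0.0126
grip_force: 78.1
```

>>> play_rows:
  targets:
    - [[0, 0, -0.03, 0, -1], [0, 0, -0.06, 0, -1], [0, 0, -0.08, 0, -1], [0, 0, -0.09, 0, -1], [0, 0, -0.09, 0, -1]]

```text
time: 16.6
eef_pos: [0.7183, 0.0278, 0.2492]
tcp_rot: [1.0, 0.003, 0.001, -0.0]
ft_force: [-0.5, 0.2, -4.0]
finger_gap: 0.0124
grip_force: 78.1
```

>>> play_rows:
  targets:
    - [[0, 0, 0, 0, -1], [0, 0, 0, 0, -1], [0, 0, 0, 0, -1], [0, 0, 0, 0, -1], [0, 0, 0, 0, -1]]

```text
time: 17.1
eef_pos: [0.7179, 0.0279, 0.248]
tcp_rot: [1.0, 0.003, -0.0, 0.0]
ft_force: [-0.7, 0.5, -4.6]
finger_gap: 0.0126
grip_force: 78.1
```

```bash
python3 -c "
from h import *
go(.724,.027,.15,-90)
c,_=grab('wrist','w9.png'); t,_=grab('top','t9.png');grab('scene','s9.png')
a=cv2.imread('pics/t9.png')[100:220,190:320]
s=cv2.imread('pics/s9.png')[110:290,160:350]
b=cv2.imread('pics/w9.png')[60:320,60:460]
f=lambda i,w,h:cv2.resize(i,(w,h),interpolation=cv2.INTER_CUBIC)
cv2.imwrite('pics/v9.png',np.hstack([f(b,470,306),f(a,330,306)]))
cv2.imwrite('pics/v9.png',np.vstack([np.hstack([f(b,470,300),f(a,330,300)]),np.hstack([f(s,316,300),np.zeros((300,484,3),np.uint8)])]))"
```

```text
t 17.1 pos [0.7179 0.0279 0.248 ] ang -89.6 shares [0.0123 0.0018 0.1961] turn 0.008 dist 0.098 gap 0.0126 F [-0.7  0.5 -4.6] grip 78.14944624900818 j7 [-0.65  0.69  0.89  1.46 -0.54  1.26 -1.27]
```

View pics/v9.png

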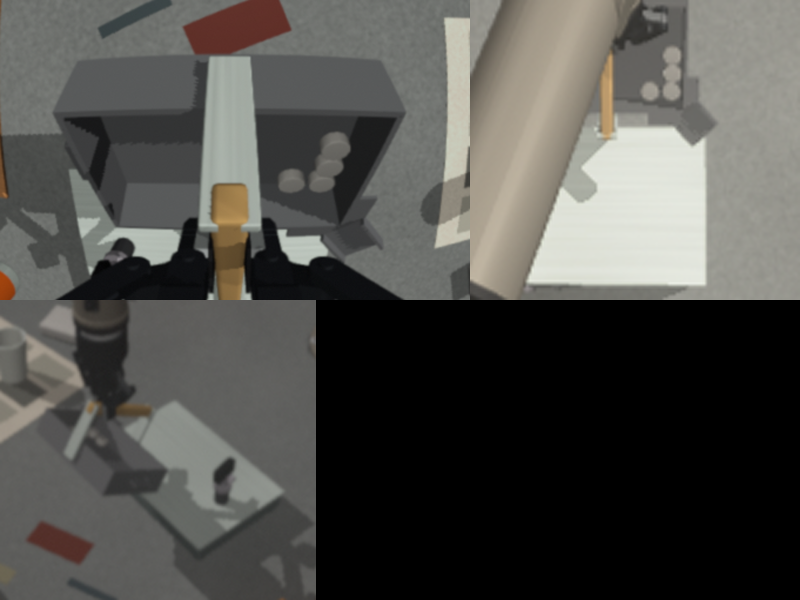

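Buttons are at (672,55), (672,72), (671,89) and (650,91) in the top panel, packed in the lip corner. I'll check the tilt and corner height from the handle's lower end, and measure the buttons on the tilted floor.

```bash
python3 -c "
from h import *
from scipy.optimize import brentq
t,_=grab('top')
G=np.array([.718,.028,.2655]); 
uv=lambda x,y:(190+(x-470)*130/330,100+y*120/300)
def err(th):
    z=G[2]-.113*np.sin(th)+.009*np.cos(th); return onz(t,*uv(607,135),z)[0]-(G[0]-.113*np.cos(th)-.009*np.sin(th))
for d in range(0,60,10): print(d,round(err(np.radians(d)),4))
try: th=brentq(err,.2,1)
except Exception as e: th=.55
print('tilt',np.degrees(th))
A=R.from_euler('y',-th)
W=lambda p:G+A.apply(np.array(p)-[.04,0,.1])
K=W([-.061,-.086,.004]);print('corner',K)
n=A.apply([0,0,1]);P0=W([0,0,.014])
for b in((672,55),(672,72),(671,89),(650,91)):
    o,d=ray(t,*uv(*b)); q=o+d*((P0-o)@n)/(d@n)-n*.005; print(q.round(3),np.linalg.norm(q-K).round(3))
"
```

```text
0 0.0087
10 0.0125
20 0.0128
30 0.0096
40 0.003
50 -0.0068
tilt 43.38712493683697
corner [ 0.71054509 -0.058       0.12635466]
[ 0.736 -0.047  0.157] 0.041
[ 0.719 -0.047  0.141] 0.02
[ 0.703 -0.047  0.126] 0.014
[ 0.7   -0.022  0.124] 0.038
```

```bash
python3 -c "
from h import *
w,_=grab('wrist');s,_=grab('scene');t,_=grab('top')
def tri(a,b):
    (o1,d1),(o2,d2)=a,b; A=np.stack([d1,-d2],1); k=np.linalg.lstsq(A,o2-o1,rcond=None)[0]; p,q=o1+k[0]*d1,o2+k[1]*d2; return (p+q)/2,np.linalg.norm(p-q)
# rim corners in wrist
uw=lambda x,y:(60+x*400/470,60+y*260/300)
o,d1=ray(w,*uw(55,112),True);_,d2=ray(w,*uw(405,112),True)
k=.18/np.linalg.norm(d1/-d1[2]-d2/-d2[2]); P=o+k*(d1/-d1[2]); Q=o+k*(d2/-d2[2]); M=(P+Q)/2
G=np.array([.718,.028,.2655]); v=M-G
print('rim',P,Q,'tilt',np.degrees(np.arctan2(v[2],v[0])-np.arctan2(-.055,.025)))
e,g=tri(ray(s,160+150*190/316,110+110*.6),ray(t,190+137*130/330,100+132*.4)); v=e-G
print('bar end',e,g,'tilt',np.degrees(np.arctan2(-v[2],-v[0])),np.linalg.norm(v))
"
```

```text
rim [0.77111148 0.11679871 0.22944506] [ 0.77244271 -0.06319637  0.22944506] tilt 31.716106068533335
bar end [0.62849144 0.02857131 0.20741524] 0.005647937903893206 tilt 32.9807384218752 0.10670495599566758
```

The two independent checks give a tilt of about 32°. The lip corner is about 130 mm above the table, and all four buttons are within about 60 mm of it, so I'll hand in.

```bash
python3 -c "
from h import *
print(job.job_done())"
```

```text
the job is handed in; nothing more can be done
None
```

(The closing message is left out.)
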